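# Stand a lamp stem in the bench press and jog the ram

### The job

Lift the brass lamp stem off its V-blocks, lay it in the leaning rest with its plain foot on the stop and let go; then take it again by the upper part and, because the press ram hangs too low to go in straight, lower its foot into the flared socket at a lean and straighten it as it goes down, until it stands upright, fully home and released. Then tilt the spring-centred jog lever to its green side, hold it there for a good second and let it recentre. Leave the jar, the brass finial and the mug where they are.

Things in the scene. Friction and masses are not known exactly. Their poses are not given: they have to be found in the camera images.
- stem_mid (a point): Centre of the brass lamp stem, a straight round bar 200 mm long and 16 mm in diameter, about 0.18 kg, centre of mass at its middle. Its z axis runs along the stem from the plain foot (100 mm below this point) to the top (100 mm above it), whose last 28 mm are black. At the start it lies level in two V-blocks.
- stem_foot (a point): Centre of the stem's plain end face (the foot), same axes as stem_mid, 100 mm from it.
- cradle_mid (a point): Middle of the bar seat of the fixed V-blocks, 45 mm above the bench. The seat runs along this frame's y (z up); the stem starts with its middle here, black top towards +y. The V-blocks, 12 mm thick and 36 mm wide, stand 78 mm either side of the middle and reach 2 mm above the bar's axis; between them the bar is clear down to the 12 mm high base board (75 by 210 mm).
- rest_foot (a point): Where the foot's centre sits in the fixed leaning rest, 35 mm above the bench, against a small stop plate. From here the seat rises at 45 degrees along this frame's (0, 1, 1)/sqrt2 (z up): the stem lies with its top up towards +y, in two open V supports. A stem let go a little above the stop slides down to it.
- rest_mid (a point): Where the stem's centre lies in the leaning rest, 100 mm up the seat from rest_foot; same axes. The V supports (36 mm wide, reaching 2 mm above the bar's axis, on posts 16 mm wide) bear the stem 12 to 22 mm and 108 to 116 mm from its foot; it is free for fingers between them and above the upper one.
- socket_mouth (a point): Centre of the mouth of the aluminium flared socket on the fixed blue bench press, 100 mm above the bench; z up. The socket is 90 mm deep: 49 mm inside diameter at the mouth, narrowing evenly to 18.5 mm at 60 mm depth, then an 18.5 mm bore to a flat floor. Outside it is 57 mm across. The press column (60 mm square) stands 120 to 180 mm off towards +y; -y and both x sides are open.
- jog_knob (a point): Centre of the black ball knob, 28 mm in diameter, on the jog lever. The lever is a 10 mm rod that pivots 95 mm below the knob on top of a fixed grey box (90 mm along x, 110 mm along y, 55 mm high); at rest it stands straight up, the knob 150 mm above the bench. It tilts about the x axis; at rest this frame's +y points to the green mark and -y to the red one, z up.
- jog (a joint): Tilt of the jog lever in rad: 0 upright, positive towards the green mark, stops at +-0.5. A spring recentres it (about 3 N at the knob for 0.45 rad). The ram follows it: 3 mm down per 0.1 rad towards green, too little to reach a seated stem.
- jar_center (a point): Middle of a closed amber glass jar, 66 mm in diameter, 85 mm high: a bystander, leave it alone.
- finial: Small turned brass finial, 44 mm across, 58 mm high, origin under its foot: a bystander, leave it alone.
- mug: Blue mug, 80 mm across, 90 mm high, origin under its foot: a bystander, leave it alone.
- ram_end (a point): Centre of the lower end of the steel ram, 24 mm in diameter, that hangs straight above the socket, 168 mm above its mouth (so the 200 mm stem cannot go in upright). A 40 mm wide sleeve starts 42 mm and the press head 72 mm higher; the head is 70 mm wide in x and reaches 25 mm past the axis towards -y of socket_mouth.
Mind the look-alikes: they are no part of the job. Leave any orange or pink look-alike of the part that bears jog_knob alone. Of the things shaped like the part that bears stem_mid, the brass one is meant.

How it is judged:
On the way, in this order (a step that is already met when the one before it is completed fails the run):
1. the stem lies in the leaning rest, foot on the stop, let go (distance between stem_foot and rest_foot below 0.02 m and distance between stem_mid and rest_mid below 0.02 m and contact force between the fingers and stem below 0.1 N), for 0.2 s.
2. the foot of the stem is inside the socket's mouth while the stem leans (z of stem_foot in the frame of socket_mouth below -0.005 m and horizontal distance between stem_foot and socket_mouth below 0.024 m and angle between stem_mid's own z axis and vertical between 0.1 and 0.8 rad), for 0.05 s.
3. the stem stands upright, fully home in the socket, let go (z of stem_foot in the frame of socket_mouth below -0.084 m and horizontal distance between stem_foot and socket_mouth below 0.006 m and angle between stem_mid's own z axis and vertical below 0.1 rad and contact force between the fingers and stem below 0.1 N), for 0.2 s.
4. the jog lever is held over to the green side for at least half a second (value of joint jog above 0.28 rad), for 0.5 s.
At the end, for the whole second after the job is handed in: The stem stands in the socket, foot at least 84 mm below the mouth and within 6 mm of its axis, leaning less than 0.1 rad, and the jog lever is back within 0.08 rad of its centre (z of stem_foot in the frame of socket_mouth below -0.084 m and horizontal distance between stem_foot and socket_mouth below 0.006 m and angle between stem_mid's own z axis and vertical below 0.1 rad and value of joint jog between -0.08 and 0.08 rad); the robot touches nothing.
It fails at once if the jar, the finial or the mug is shifted by more than 30 mm (distance of any of jar_center, finial, mug from where it was at the start of the episode above 0.03 m).
It also fails if it takes over 69 s, if anything falls off the work surface, if the arm or the gripper's body presses on something with over 40 N, if the wrist force passes 120 N, or if a joint passes its speed limit or range.

### The arm

A 7-joint arm with a two-finger parallel gripper is mounted at the origin on the work surface. World frame = base frame: x ahead of the robot, y to its left, z up, the work surface at z = 0. Lengths are in m, angles in rad, forces in N, time in s.
With the tool pointing down it reaches from about 0.425 to 0.925 m from the base axis. Payload 6.8 kg.
Tool frame: the origin (TCP) lies at the very end of the fingers, on their centre line; the grasp point (between the pads) lies 19 mm behind it; z points along the fingers, y is the line along which they close (so a half turn about z gives the same grasp; the last joint's range is limited). The gripper opens to 85 mm and grips with 20 to 120 N. Pads are 22 mm wide; open, the fingers measure 114 mm over their backs; the gripper's body (76 mm by 85 mm) begins 54 mm behind the grasp point. The pads swing forward as they close: fully open they stand 13 mm farther back than shut.
Start: joints at [-1.391, 0.477, 0.022, 1.555, -0.011, 1.109, -0.083], TCP at [0.192, 0.647, 0.231] pointing down, gripper open.
Joint ranges: [-2.96, 2.96], [-0.34, 2.1], [-1.41, 1.46], [0.24, 2.44], [-1.37, 4.51], [0.17, 1.92], [-2.96, 2.96]. Speed limits (rad/s): [2.39, 2.39, 3.14, 3.14, 3.14, 3.14, 3.14].

### API

Orientations are given as a rotation vector (axis times angle).
In Python, from bench import get_obs, viewer, r gives the robot as it stands. The module is installed in compiled form; this text tells all that it offers.
- The arm moves only by the tool play_rows, never from a script. Its argument "commands" is a list that holds one entry, the list of rows, each a list of 5 numbers: the gripper's target within -1 to 1 (shut at 1, half-way at 0, fully open at -1), then the shift along the tool's x, y, z scaled (see below), then the turn about the tool's z scaled (see below). A call has 1 to 12 rows; each row is the pose to reach, as a shift and turn from the pose commanded when the call began, along the tool's axes at that moment; what a row does not reach only later rows make up. The controller multiplies each number of a shift by 0.2 m and each number of a turn by pi/2 rad. A row lasts 1/12 s, in which the tool goes at most 41.7 mm and 7.16 degrees, less where a joint would pass 70% of its speed; a pose out of reach is approached as far as the arm can. A call with a number of a shift or a turn outside -1 to 1 is refused whole. A call with a gripper value outside its range is refused whole. The fingers move at their own pace and stop on an object; "grip_force" is the grip in N (left out, the last holds). Time passes only in rows, so rows that repeat a pose let the fingers close. It gives the time, the measured TCP pose, the force, the opening and the grip force at its end, in the units of the state.
- get_obs(): the state, without advancing time (a new reading comes with each control period).
- viewer.grab_frame(name): name is "side" or "top"; returns a dict with "pixels" (420x560x3 uint8, red, green, blue), "fovy" (degrees; the focal length in pixels is half the picture's height over the tangent of half this angle, whatever the lens; pixels are square), "cx", "cy" (the principal point, pixels), "world_to_cam" (4x4, takes a point from world to camera coordinates). Camera axes: x right, y up, looking along -z (the intrinsics and any distortion apply to the point x, -y, -z); pixel columns grow to the right and rows downward; lengths in m; the calibration is good to about 2 mm. A picture is of the moment at which its call begins. There is no depth.
- r.hand_in(): hands the job in; it is judged then, once.
Trained networks look in a picture, given as the dict that the camera call returned (one of the last four; its "shot" number tells which), for a name from the list of things; names that differ only in an ending like _2 or _b are one class to them, and where a whole thing is asked for, a point or a joint stands for the part that bears it (a point fixed in the world has none). Each returns a list of dicts, best first, with "score" (0 to 1); they miss things now and then, are a little off and sometimes report something else, mostly with a low value. They report only what shows in the picture. A call takes as long as a camera call. They do not tell look-alikes from the thing itself.
- viewer.trace(picture, thing): "pixels" (420x560 bool, what is visible of it) and "rect" ([left, top, right, bottom] in pixels, round what is visible of it).
The state is a dict: "clock": time; "joints": joint angles; "qvel": joint speeds; "tau": joint torques, N m; "tcp_pos": TCP position; "orientation": TCP orientation; "contact_force": force on the tool from outside, world axes, zero at the start; "moment": the same for the moment, N m; "grip_width": finger opening in m; "gripper_force": force on a finger pad.
Only numpy, scipy, OpenCV 4.12 (cv2) and the standard library are available. Lean on these libraries where they do the work, as an engineer would, in place of code of your own. Each camera call takes 0.05 s, during which the arm holds its last target. There are 200 camera calls.

## Working session

There is one attempt and no reset: what is moved stays moved. The work goes in short steps, Python scripts to look and compute and a tool call to move; the robot and the scene stay as the last step left them, time stands still between calls to the robot, and variables do not carry over. Pictures are saved under pics/ and viewed, at most 10 in all, crops included, and the job is handed in when it is done.

Besides the shell and the picture viewer there is one more tool, called after "Call:" as name(argument=value, ...) on one line, values as JSON. play_rows: Moves the arm, as the interface text tells. Shifts and turns lie within -1 to 1; 1 stands for 0.2 m of shift or pi/2 rad of turn. Its arguments: {"type":"object","properties":{"commands":{"type":"array","items":{"type":"array","items":{"type":"array","items":{"type":"number","minimum":-1,"maximum":1}}}},"grip_force":{"type":"number"}},"required":["commands"]}

```bash
mkdir -p pics; cat > h.py <<'E'
import numpy as np, cv2
from bench import get_obs, viewer, r
from scipy.spatial.transform import Rotation as R
def K(p):
    f=p["pixels"].shape[0]/2/np.tan(np.radians(p["fovy"])/2); return f
def proj(p,X):
    X=np.atleast_2d(X); c=(p["world_to_cam"]@np.c_[X,np.ones(len(X))].T).T
    f=K(p); return np.c_[p["cx"]+f*c[:,0]/-c[:,2], p["cy"]-f*c[:,1]/-c[:,2]]
def ray(p,uv):
    f=K(p); W=np.linalg.inv(p["world_to_cam"]); d=np.array([(uv[0]-p["cx"])/f,-(uv[1]-p["cy"])/f,-1])
    return W[:3,3], W[:3,:3]@d
def onz(p,uv,z):
    o,d=ray(p,uv); return o+d*(z-o[2])/d[2]
def tri(p1,a,p2,b):
    o1,d1=ray(p1,a);o2,d2=ray(p2,b)
    s=np.linalg.lstsq(np.c_[d1,-d2],o2-o1,rcond=None)[0]
    A=o1+s[0]*d1;B=o2+s[1]*d2; return (A+B)/2,np.linalg.norm(A-B)
def save(p,n,box=None,s=1):
    im=p["pixels"][:,:,::-1]
    if box: im=im[box[1]:box[3],box[0]:box[2]]
    cv2.imwrite("pics/"+n,cv2.resize(im,None,fx=s,fy=s,interpolation=cv2.INTER_CUBIC))
E
cat > a.py <<'E'
from h import *
np.set_printoptions(precision=3,suppress=True)
o=get_obs(); print(o["clock"],o["tcp_pos"],o["orientation"],o["contact_force"],o["grip_width"])
for n in ("top","side"):
    p=viewer.grab_frame(n); save(p,n+"0.png",s=1.4)
    print(n,p.keys(),p["fovy"],p["cx"],p["cy"],np.linalg.inv(p["world_to_cam"])[:3,3])
    for t in ("stem_mid","jog_knob","jar_center","finial","mug","ram_end","rest_mid","cradle_mid","socket_mouth"):
        try:
            for d in viewer.trace(p,t):
                m=d["pixels"]; ys,xs=np.nonzero(m); print(t,round(d["score"],2),np.round(d["rect"]),len(xs),np.array([xs.mean(),ys.mean()]))
        except Exception as e: print(t,e)
E
python3 a.py
```

```text
0.0 [0.191 0.647 0.23 ] [-0.451 -3.109  0.003] [-0.666 -0.724  0.137] 0.0853919324745449
top dict_keys(['pixels', 'fovy', 'cx', 'cy', 'world_to_cam', 'shot']) 56.12022054648012 279.1982031294553 209.2294739815791 [ 0.397 -0.153  1.182]
stem_mid 0.8 [287. 183. 357. 192.] 384 [321.833 185.867]
stem_mid 0.77 [405. 188. 429. 253.] 429 [417.506 218.077]
stem_mid 0.23 [  9. 154. 187. 223.] 8329 [103.273 184.301]
jog_knob 0.51 [269. 278. 279. 286.] 108 [271.352 280.148]
jog_knob 0.44 [346. 299. 361. 316.] 119 [350.975 307.765]
jar_center 0.76 [252. 133. 274. 164.] 527 [261.326 149.349]
finial 0.62 [202. 255. 218. 271.] 164 [207.982 263.549]
mug 0.75 [197. 108. 231. 145.] 916 [213.499 125.378]
rest_mid 0.67 [239. 205. 302. 234.] 1829 [271.416 218.918]
cradle_mid 0.94 [284. 177. 354. 202.] 1389 [321.09  188.683]
cradle_mid 0.47 [254. 136. 274. 159.] 440 [261.22  148.527]
side dict_keys(['pixels', 'fovy', 'cx', 'cy', 'world_to_cam', 'shot']) 42.00187564025872 281.67495581302677 212.84945715095165 [ 0.469 -1.112  0.872]
stem_mid 0.86 [279. 408. 328. 419.] 341 [309.613 414.026]
stem_mid 0.78 [305. 263. 323. 328.] 536 [315.112 294.864]
jog_knob 0.79 [138. 272. 159. 315.] 336 [148.911 289.97 ]
jog_knob 0.68 [184. 210. 205. 244.] 270 [193.241 223.789]
jog_knob 0.5 [226. 256. 243. 299.] 287 [233.582 273.648]
jog_knob 0.32 [250. 214. 289. 287.] 2077 [269.307 259.296]
jar_center 0.97 [335. 222. 368. 261.] 1014 [353.387 239.872]
finial 0.55 [208. 198. 223. 224.] 253 [216.968 212.822]
mug 0.89 [347. 182. 391. 233.] 1369 [370.949 204.232]
rest_mid 0.63 [254. 216. 287. 288.] 2108 [269.287 259.312]
cradle_mid 0.92 [295. 266. 336. 346.] 2110 [314.333 309.464]
cradle_mid 0.47 [307. 262. 324. 328.] 490 [315.069 295.371]
socket_mouth 0.87 [261.  28. 315. 201.] 5274 [287.929 125.256]
```

View pics/top0.png

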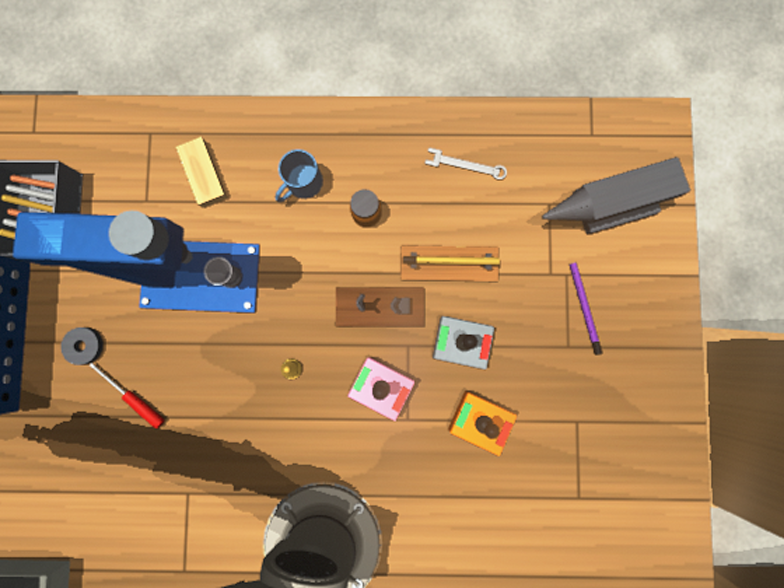

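View pics/side0.png

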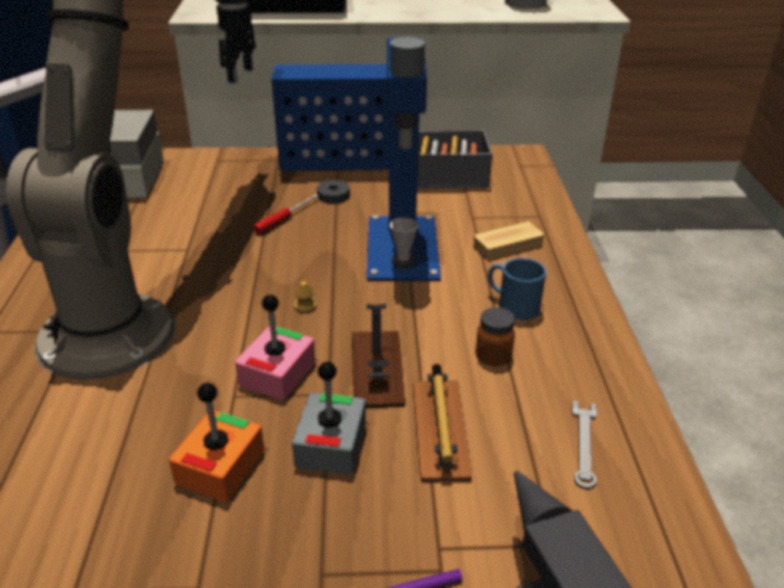

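```bash
cat > b.py <<'E'
from h import *
t=viewer.grab_frame("top");s=viewer.grab_frame("side")
a=cv2.resize(t["pixels"][165:245,95:365],None,fx=2.96,fy=2.96,interpolation=cv2.INTER_CUBIC)
save(t,"t1.png",(225,160,365,260),5.6)
# press: top crop + side crop
A=cv2.resize(t["pixels"][160:230,90:195],None,fx=5,fy=5,interpolation=cv2.INTER_CUBIC)
B=cv2.resize(s["pixels"][80:205,255:320],None,fx=4.2,fy=4.2,interpolation=cv2.INTER_CUBIC)
im=np.zeros((525,800,3),np.uint8); im[:350,:525]=A; im[:B.shape[0],527:800]=B[:, :273]
cv2.imwrite("pics/press.png",im[:,:,::-1])
save(s,"s1.png",(200,205,350,350),4)
E
python3 b.py
```

```text
(no output)
```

View pics/t1.png

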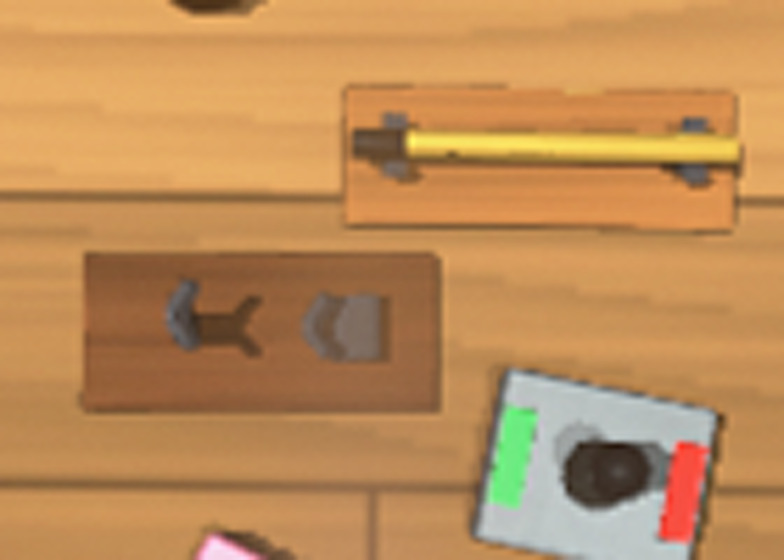

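View pics/press.png

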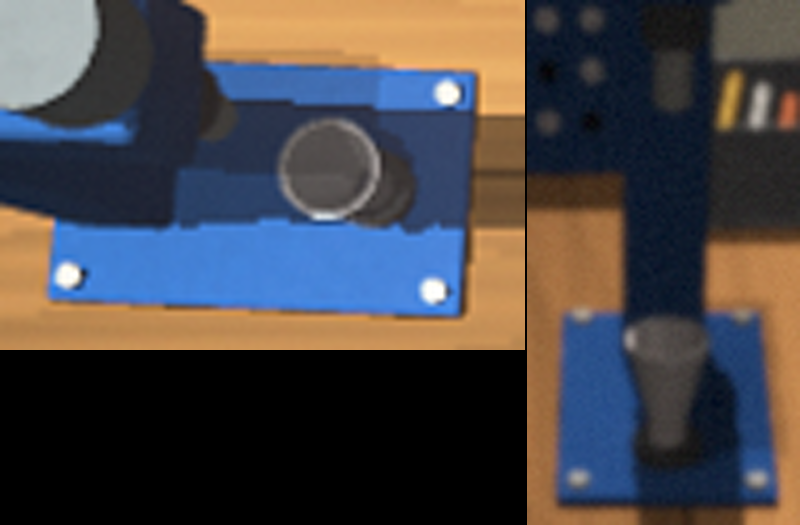

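View pics/s1.png

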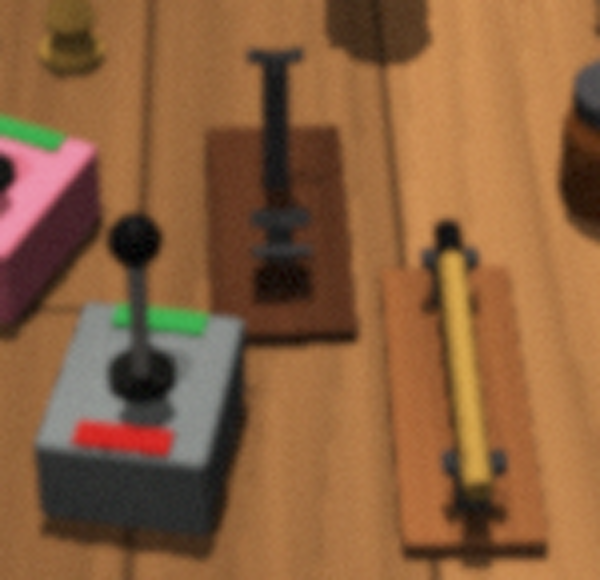

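```bash
cat > c.py <<'E'
from h import *
np.set_printoptions(precision=4,suppress=True)
t=viewer.grab_frame("top");s=viewer.grab_frame("side")
T=lambda x,y:((x+.5)/5.6-.5+225,(y+.5)/5.6-.5+160)
S=lambda x,y:((x+.5)/4-.5+200,(y+.5)/4-.5+205)
PT=lambda x,y:((x+.5)/5-.5+90,(y+.5)/5-.5+160)
PS=lambda x,y:((x-527+.5)/4.2-.5+255,(y+.5)/4.2-.5+80)
print("stem foot",tri(t,T(740,150),s,S(480,488)),"top",tri(t,T(353,141),s,S(447,228)))
print("stem@.045",onz(t,T(740,150),.049),onz(t,T(353,141),.049))
yaw=lambda a,b:np.degrees(np.arctan2(-(b-a)[0],(b-a)[1]))
def board(n,c,z):
    P=np.array([onz(t,T(*q),z) for q in c]); print(n,P.mean(0),"yaw",yaw(P[1],P[0]),yaw(P[2],P[3]),"len",np.linalg.norm(P[0]-P[1]),np.linalg.norm(P[1]-P[2]))
board("cradle",[(345,87),(737,92),(735,231),(346,226)],.012)
board("rest",[(84,254),(437,254),(440,411),(83,410)],.012)
board("box",[(508,369),(720,410),(692,563),(473,540)],.055)
print("upperV",tri(t,T(183,315),s,S(275,55)), "knob",tri(t,T(603,473),s,S(135,240)))
g=[onz(t,T(512,458),.055),onz(t,T(684,492),.055)];print("green,red",g,yaw(g[1],g[0]))
print("lowerV mid",tri(t,T(320,327),s,S(281,218)))
print("socket",tri(t,PT(330,169),s,PS(667,343)),onz(t,PT(330,169),.1),onz(s,PS(667,343),.1))
P=[onz(t,PT(*q),.012) for q in((477,73),(462,315),(50,298))];print("press",P,yaw(P[1],P[2]))
b=[onz(t,PT(*q),.014) for q in((447,93),(433,291),(68,275))];print("bolts",b,yaw(b[1],b[2]))
b=[onz(s,PS(*q),.014) for q in((577,478),(757,478),(582,316),(743,316))];print("boltsS",b)
print("ram at z .268 on side", onz(s,PS(672,110),.268))
for n,z,h in(("jar_center",.0425,0),("finial",.03,0),("mug",.045,0)):
    d=viewer.trace(t,n)[0];e=viewer.trace(s,n)[0]
    m=lambda d:np.array(np.nonzero(d["pixels"])[::-1]).mean(1)
    print(n,tri(t,m(d),s,m(e)))
E
python3 c.py
```

```text
stem foot (array([ 0.5841, -0.3647,  0.0504]), np.float64(0.000952653871089974)) top (array([ 0.5866, -0.1642,  0.0479]), np.float64(0.0013735875426220024))
stem@.045 [ 0.5839 -0.3649  0.049 ] [ 0.5871 -0.1642  0.049 ]
cradle [ 0.5844 -0.2651  0.012 ] yaw -0.31894202143331934 -0.28365878930060623 len 0.21053449420301049 0.07527453356099381
rest [ 0.4901 -0.1163  0.012 ] yaw 0.46591926311729176 0.3455365967361594 len 0.18858668609864004 0.08372557564263247
box [ 0.4176 -0.29    0.055 ] yaw -10.490143561277605 -5.424976089371343 len 0.10978089871920647 0.07892924725776766
upperV (array([ 0.4898, -0.0814,  0.1123]), np.float64(0.00040695547381164283)) knob (array([ 0.4148, -0.2811,  0.146 ]), np.float64(0.00023910188872895162))
green,red [array([ 0.4234, -0.2462,  0.055 ]), array([ 0.407 , -0.3335,  0.055 ])] -10.660435995564118
lowerV mid (array([ 0.4907, -0.1479,  0.044 ]), np.float64(0.0007422632692316586))
socket (array([0.5513, 0.2041, 0.0981]), np.float64(0.0007199967213381876)) [0.5514 0.2035 0.1   ] [0.5508 0.2007 0.1   ]
press [array([0.6233, 0.1457, 0.012 ]), array([0.4767, 0.1497, 0.012 ]), array([0.4847, 0.3972, 0.012 ])] -1.8676967068355104
bolts [array([0.6105, 0.1629, 0.014 ]), array([0.4907, 0.167 , 0.014 ]), array([0.4985, 0.3863, 0.014 ])] -2.0239523661176
boltsS [array([0.49  , 0.1708, 0.014 ]), array([0.6108, 0.167 , 0.014 ]), array([0.4984, 0.3886, 0.014 ]), array([0.6189, 0.3851, 0.014 ])]
ram at z .268 on side [0.5511 0.1971 0.268 ]Traceback (most recent call last):
  File "c.py", line 25, in <module>
    d=viewer.trace(t,n)[0];e=viewer.trace(s,n)[0]
      ~~~~~~~~~~~~~~~~~^^^
IndexError: list index out of range
```

Call:
play_rows(commands=[[[-1,-0.857,-0.963,0,0],[-1,-0.857,-0.963,0,0],[-1,-0.857,-0.963,0,0],[-1,-0.857,-0.963,0,0],[-1,-0.857,-0.963,0,0],[-1,-0.857,-0.963,0,0],[-1,-0.857,-0.963,0,0]]], grip_force=40)

```text
clock: 1.83
tcp_pos: [0.3051, 0.4068, 0.2314]
orientation: [0.464, 3.106, -0.005]
contact_force: [0.3, -1.1, -0.4]
grip_width: 0.0855
gripper_force: 0.0
```

Call:
play_rows(commands=[[[-1,-0.857,-0.963,0,0],[-1,-0.857,-0.963,0,0],[-1,-0.857,-0.963,0,0],[-1,-0.857,-0.963,0,0],[-1,-0.857,-0.963,0,0],[-1,-0.857,-0.963,0,0],[-1,-0.857,-0.963,0,0]]])

```text
clock: 2.42
tcp_pos: [0.4134, 0.1741, 0.2317]
orientation: [0.464, 3.106, -0.002]
contact_force: [-0.6, -0.9, 0.1]
grip_width: 0.0856
gripper_force: 0.0
```

```bash
cat > go.py <<'E'
# usage: go.py x y z alpha_deg  -> scaled numbers from the present pose (alpha: world heading of tool y)
import sys; from h import *
np.set_printoptions(precision=3,suppress=True)
o=get_obs(); M=R.from_rotvec(o["orientation"]).as_matrix(); p=np.array(o["tcp_pos"])
a=np.degrees(np.arctan2(M[1,1],M[0,1]))
print("t",round(o["clock"],2),"tcp",p,"alpha",round(a,2),"tilt",round(np.degrees(np.arccos(-M[2,2])),2),"F",np.array(o["contact_force"]),"w",round(o["grip_width"],4),"gf",np.round(o["gripper_force"],1),"q",np.array(o["joints"]))
v=list(map(float,sys.argv[1:]))
for k in range(0,len(v),4):
    d=M.T@(np.array(v[k:k+3])-p)/.2; t=((a-v[k+3]+180)%360-180)/90
    print(v[k:k+4],"->",np.round(d,3),"turn",round(t,3))
E
python3 go.py .5 -.09 .2 20 .585 -.2945 .15 0
```

```text
t 2.42 tcp [0.413 0.174 0.232] alpha 73.0 tilt 0.11 F [-0.612 -0.94   0.055] w 0.0856 gf 0.0 q [-0.801  0.092  0.281  2.087 -0.029  0.966  0.77 ]
[0.5, -0.09, 0.2, 20.0] -> [-0.8   -1.136  0.161] turn 0.589
[0.585, -0.2945, 0.15, 0.0] -> [-1.505 -1.989  0.413] turn 0.811
```

Call:
play_rows(commands=[[[-1,-0.752,-0.995,0.15,0.4],[-1,-0.752,-0.995,0.15,0.4],[-1,-0.752,-0.995,0.15,0.4],[-1,-0.752,-0.995,0.15,0.4],[-1,-0.752,-0.995,0.15,0.4],[-1,-0.752,-0.995,0.15,0.4],[-1,-0.752,-0.995,0.15,0.4]]])

```text
clock: 3.0
tcp_pos: [0.5002, -0.061, 0.2014]
orientation: [1.402, 2.807, -0.004]
contact_force: [0.2, -1.3, -0.4]
grip_width: 0.0853
gripper_force: 0.0
```

```bash
python3 go.py .585 -.2945 .12 0
```

```text
t 3.0 tcp [ 0.5   -0.061  0.201] alpha 36.91 tilt 0.26 F [ 0.2   -1.286 -0.402] w 0.0853 gf 0.0 q [-0.46   0.246  0.537  2.02  -0.153  0.913  0.801]
[0.585, -0.2945, 0.12, 0.0] -> [-1.186 -0.362  0.413] turn 0.41
```

Call:
play_rows(commands=[[[-1,-1,-0.3,0.35,0.41],[-1,-1,-0.3,0.35,0.41],[-1,-1,-0.3,0.35,0.41],[-1,-1,-0.3,0.35,0.41],[-1,-1,-0.3,0.35,0.41],[-1,-1,-0.3,0.35,0.41],[-1,-1,-0.3,0.35,0.41],[-1,-1,-0.3,0.35,0.41]]])

```text
clock: 3.67
tcp_pos: [0.5727, -0.2478, 0.1308]
orientation: [-2.208, -2.233, 0.001]
contact_force: [0.1, -0.6, 0.4]
grip_width: 0.0852
gripper_force: 0.0
```

```bash
python3 go.py .585 -.2945 .08 -.7 .585 -.2945 .03 -.7
```

```text
t 3.67 tcp [ 0.573 -0.248  0.131] alpha 0.66 tilt 0.07 F [ 0.074 -0.582  0.387] w 0.0852 gf 0.0 q [-0.146  0.578  0.635  1.803 -0.425  0.902  0.692]
[0.585, -0.2945, 0.08, -0.7] -> [-0.234  0.059  0.254] turn 0.015
[0.585, -0.2945, 0.03, -0.7] -> [-0.234  0.059  0.504] turn 0.015
```

Call:
play_rows(commands=[[[-1,-0.234,0.059,0.15,0.015],[-1,-0.234,0.059,0.254,0.015],[-1,-0.234,0.059,0.4,0.015],[-1,-0.234,0.059,0.5,0.015],[-1,-0.234,0.059,0.5,0.015],[-1,-0.234,0.059,0.5,0.015],[1,-0.234,0.059,0.5,0.015],[1,-0.234,0.059,0.5,0.015],[1,-0.234,0.059,0.5,0.015],[1,-0.234,0.059,0.5,0.015],[1,-0.234,0.059,0.5,0.015],[1,-0.234,0.059,0.5,0.015]]])

```text
clock: 4.67
tcp_pos: [0.5845, -0.2948, 0.0318]
orientation: [-2.235, -2.206, 0.001]
contact_force: [0.6, 3.1, 6.1]
grip_width: 0.0147
gripper_force: 38.9
```

```bash
python3 go.py .585 -.2945 .15 0
```

```text
t 4.67 tcp [ 0.585 -0.295  0.032] alpha -0.74 tilt 0.06 F [0.611 3.147 6.069] w 0.0147 gf 38.9 q [-0.007  0.747  0.548  1.769 -0.529  0.778  0.796]
[0.585, -0.2945, 0.15, 0.0] -> [ 0.002  0.002 -0.591] turn -0.008
```

Call:
play_rows(commands=[[[1,0,0,-0.2,0],[1,0,0,-0.4,0],[1,0,0,-0.5,0],[1,0,0,-0.5,-0.008],[1,0.25,-0.15,-0.5,-0.008],[1,0.45,-0.3,-0.5,-0.008],[1,0.65,-0.4,-0.5,-0.008],[1,0.865,-0.475,-0.5,-0.008],[1,0.865,-0.475,-0.5,-0.008],[1,0.865,-0.475,-0.5,-0.008]]])

```text
clock: 5.5
tcp_pos: [0.4887, -0.1133, 0.1293]
orientation: [-2.207, -2.224, 0.001]
contact_force: [0.3, -0.2, -1.3]
grip_width: 0.0145
gripper_force: 39.7
```

```bash
python3 go.py .49 -.122 .101 0 .49 -.1095 .072 0; python3 - <<'E'
from h import *
np.set_printoptions(precision=4,suppress=True)
t=viewer.grab_frame("top");s=viewer.grab_frame("side")
A=cv2.resize(t["pixels"][170:270,225:325],None,fx=4,fy=4);B=cv2.resize(s["pixels"][180:280,230:330],None,fx=4,fy=4)
cv2.imwrite("pics/m1.png",np.hstack([A,B])[:,:,::-1])
E
```

```text
t 5.5 tcp [ 0.489 -0.113  0.129] alpha 0.43 tilt 0.46 F [ 0.294 -0.16  -1.341] w 0.0145 gf 39.7 q [-0.444  0.396  0.684  2.088 -0.359  0.78   0.471]
[0.49, -0.122, 0.101, 0.0] -> [-0.044  0.007  0.141] turn 0.005
[0.49, -0.1095, 0.072, 0.0] -> [0.017 0.009 0.286] turn 0.005
```

View pics/m1.png

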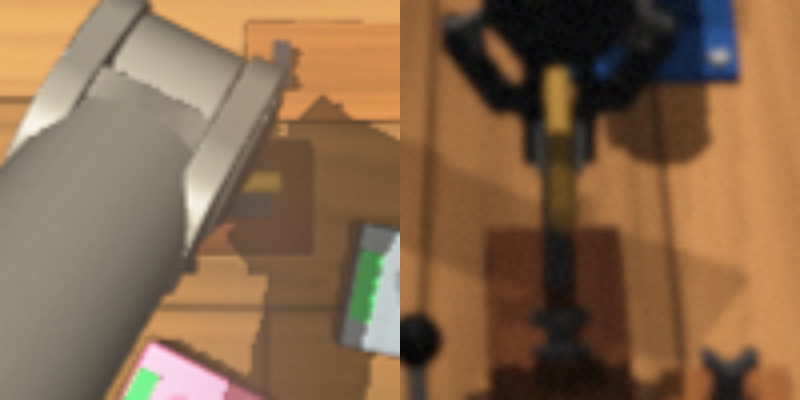

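```bash
python3 - <<'E'
from h import *
np.set_printoptions(precision=4,suppress=True)
t=viewer.grab_frame("top");s=viewer.grab_frame("side")
print(tri(t,(295,215.2),s,(269.7,236)), proj(s,[.489,-.183,.142]),proj(s,[.489,.017,.142]),proj(t,[.489,-.183,.142]))
E
python3 go.py .49 -.122 .101 0 .49 -.1095 .072 0
```

```text
(array([ 0.4902, -0.1834,  0.1401]), np.float64(1.8719391165721143e-05)) [[269.1386 235.2041]] [[267.07   184.8702]] [[294.8606 215.5765]]
t 5.7 tcp [ 0.493 -0.121  0.131] alpha -0.05 tilt 0.04 F [ 0.543 -0.619 -2.533] w 0.0141 gf 39.7 q [-0.435  0.399  0.689  2.08  -0.358  0.78   0.474]
[0.49, -0.122, 0.101, 0.0] -> [-0.003 -0.013  0.151] turn -0.001
[0.49, -0.1095, 0.072, 0.0] -> [ 0.06  -0.013  0.295] turn -0.001
```

Call:
play_rows(commands=[[[1,-0.003,-0.013,0.07,0],[1,-0.003,-0.013,0.13,0],[1,-0.003,-0.013,0.15,0],[1,-0.003,-0.013,0.18,0],[1,0,-0.013,0.205,0],[1,0.01,-0.013,0.23,0],[1,0.023,-0.013,0.255,0],[1,0.04,-0.013,0.273,0],[1,0.057,-0.013,0.288,0],[1,0.057,-0.013,0.288,0],[1,0.057,-0.013,0.288,0]]], grip_force=25)

```text
clock: 6.62
tcp_pos: [0.4892, -0.114, 0.0736]
orientation: [2.225, 2.214, -0.005]
contact_force: [-3.1, -11.0, 0.6]
grip_width: 0.0147
gripper_force: 49.3
```

```bash
python3 go.py .49 -.1095 .072 0; python3 - <<'E'
from h import *
t=viewer.grab_frame("top");s=viewer.grab_frame("side")
A=cv2.resize(t["pixels"][170:270,225:325],None,fx=4,fy=4);B=cv2.resize(s["pixels"][180:280,230:330],None,fx=4,fy=4)
cv2.imwrite("pics/m2.png",np.hstack([A,B])[:,:,::-1])
f=np.array([.49,-.159,.035]);u=np.array([0,1,1])/2**.5
for n,p,o in(("top",t,(225,170,0)),("side",s,(230,180,400))):
    print(n,[np.round((q-np.array(o[:2]))*4+[o[2],0]) for q in proj(p,[f,f+.1*u,f+.172*u,f+.2*u])])
E
```

```text
t 6.62 tcp [ 0.489 -0.114  0.074] alpha -0.28 tilt 0.28 F [ -3.063 -10.959   0.618] w 0.0147 gf 49.3 q [-0.385  0.488  0.614  2.125 -0.45   0.657  0.532]
[0.49, -0.1095, 0.072, 0.0] -> [0.022 0.004 0.008] turn -0.003
top [array([242., 194.]), array([140., 184.]), array([ 57., 177.]), array([ 23., 174.])]
side [array([558., 341.]), array([554., 170.]), array([552.,  49.]), array([551.,   2.])]
```

View pics/m2.png

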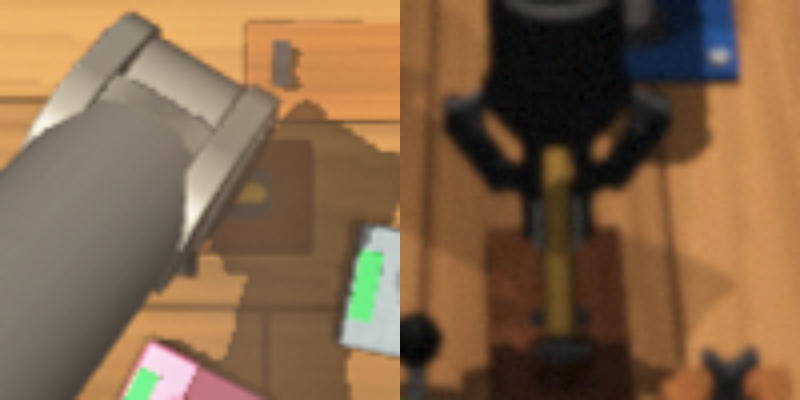

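Call:
play_rows(commands=[[[-1,0,0,0,0],[-1,0,0,0,0],[-1,0,0,0,0],[-1,0,0,0,0],[-1,0,0,0,0],[-1,0,0,0,0]]])

```text
clock: 7.22
tcp_pos: [0.49, -0.1089, 0.0737]
orientation: [-2.221, -2.222, -0.0]
contact_force: [0.7, 0.3, -1.2]
grip_width: 0.0845
gripper_force: 0.0
```

```bash
python3 go.py .49 -.046 .3 0 .49 -.046 .13 0; python3 - <<'E'
from h import *
t=viewer.grab_frame("top");s=viewer.grab_frame("side")
f=np.array([.49,-.159,.035]);u=np.array([0,1,1])/2**.5
for p in(s,t):
    print(proj(p,[f,f+.1*u,f+.2*u]))
    for d in viewer.trace(p,"stem_mid"): print(round(d["score"],2),np.round(d["rect"]))
E
```

```text
t 7.22 tcp [ 0.49  -0.109  0.074] alpha 0.01 tilt 0.01 F [ 0.695  0.33  -1.184] w 0.0845 gf 0.0 q [-0.388  0.486  0.609  2.125 -0.453  0.658  0.532]
[0.49, -0.046, 0.3, 0.0] -> [ 0.315  0.    -1.131] turn 0.0
[0.49, -0.046, 0.13, 0.0] -> [ 0.314  0.    -0.281] turn 0.0
[[269.53456598 265.26820453]
 [268.61369727 222.38899755]
 [267.71550119 180.5655164 ]]
0.87 [278. 407. 330. 419.]
0.71 [225. 256. 237. 298.]
0.55 [262. 217. 275. 264.]
0.43 [335. 221. 370. 261.]
[[285.55177927 218.39521379]
 [259.94309584 216.0901654 ]
 [230.8118205  213.46804703]]
0.95 [406. 187. 430. 251.]
```

Call:
play_rows(commands=[[[-1,0.1,0,-0.1,0],[-1,0.22,0,-0.22,0],[-1,0.314,0,-0.307,0],[-1,0.314,0,-0.307,0],[-1,0.314,0,-0.307,0],[1,0.314,0,-0.307,0],[1,0.314,0,-0.307,0],[1,0.314,0,-0.307,0],[1,0.314,0,-0.307,0],[1,0.314,0,-0.307,0],[1,0.314,0,-0.307,0],[1,0.314,0,-0.307,0]]], grip_force=45)

```text
clock: 8.42
tcp_pos: [0.4892, -0.0468, 0.1348]
orientation: [-2.222, -2.22, 0.002]
contact_force: [-0.9, -0.8, 1.2]
grip_width: 0.0146
gripper_force: 43.8
```

```bash
python3 go.py .49 -.046 .28 0
```

```text
t 8.42 tcp [ 0.489 -0.047  0.135] alpha -0.05 tilt 0.07 F [-0.923 -0.774  1.151] w 0.0146 gf 43.8 q [-0.607  0.369  0.707  2.112 -0.341  0.775  0.313]
[0.49, -0.046, 0.28, 0.0] -> [ 0.004  0.003 -0.726] turn -0.001
```

Call:
play_rows(commands=[[[-1,0,0,0,0],[-1,0,0,0,0],[-1,0,0,0,0],[-1,0,0,0,0],[-1,0,0,-0.15,0],[-1,0,0,-0.3,0],[-1,0,0,-0.42,0.08],[-1,0,0,-0.45,0.16],[-1,0,0,-0.45,0.24],[-1,0,0,-0.45,0.32],[-1,0,0,-0.45,0.4],[-1,0,0,-0.45,0.48]]])

```text
clock: 9.42
tcp_pos: [0.4899, -0.0462, 0.2253]
orientation: [-2.884, -1.244, -0.001]
contact_force: [-0.1, 0.1, -0.5]
grip_width: 0.085
gripper_force: 0.0
```

Call:
play_rows(commands=[[[-1,0,0,0,0.08],[-1,0,0,0,0.16],[-1,0,0,0,0.24],[-1,0,0,0,0.32],[-1,0,0,0,0.4],[-1,0,0,0,0.48],[-1,0,0,0,0.56],[-1,0,0,0,0.64],[-1,0,0,0,0.72],[-1,0,0,0,0.8],[-1,0,0,0,0.88],[-1,0,0,0,0.95]]])

```text
clock: 10.42
tcp_pos: [0.4899, -0.0461, 0.2251]
orientation: [-2.963, 1.044, -0.0]
contact_force: [0.8, -1.6, 0.7]
grip_width: 0.0851
gripper_force: 0.0
```

```bash
python3 go.py .49 -.046 .22 180; python3 - <<'E'
from h import *
t=viewer.grab_frame("top");s=viewer.grab_frame("side")
for p in(s,t):
    for d in viewer.trace(p,"stem_mid"): print(round(d["score"],2),np.round(d["rect"]))
B=cv2.resize(s["pixels"][150:290,200:350],None,fx=4,fy=4); cv2.imwrite("pics/m3.png",B[:,:,::-1])
E
```

```text
t 10.42 tcp [ 0.49  -0.046  0.225] alpha -128.82 tilt 0.02 F [ 0.824 -1.634  0.662] w 0.0851 gf 0.0 q [-1.055  0.474  1.358  2.041 -0.537  1.06  -1.688]
[0.49, -0.046, 0.22, 180.0] -> [-0.    -0.001  0.026] turn 0.569
0.85 [278. 408. 331. 418.]
0.58 [262. 181. 276. 265.]
0.93 [408. 189. 430. 251.]
0.74 [254. 212. 293. 223.]
0.74 [ 10. 153. 186. 223.]
```

Call:
play_rows(commands=[[[-1,0,0,0,0.08],[-1,0,0,0,0.16],[-1,0,0,0,0.24],[-1,0,0,0,0.3],[-1,0,0,0,0.3]]])

```text
clock: 11.03
tcp_pos: [0.4898, -0.0464, 0.225]
orientation: [-2.642, 1.7, 0.0]
contact_force: [0.2, 0.1, 0.6]
grip_width: 0.0855
gripper_force: 0.0
```

```bash
python3 go.py .49 -.046 .22 180
```

```text
t 11.03 tcp [ 0.49  -0.046  0.225] alpha -155.52 tilt 0.01 F [0.243 0.078 0.575] w 0.0855 gf 0.0 q [-1.068  0.536  1.418  2.041 -0.604  1.095 -2.082]
[0.49, -0.046, 0.22, 180.0] -> [-0.001 -0.002  0.025] turn 0.272
```

Call:
play_rows(commands=[[[-1,0,0,0.1,0.08],[-1,0,0,0.15,0.16],[-1,0,0,0.15,0.24],[-1,0,0,0.15,0.272],[-1,0,0,0.15,0.272]]])

```text
clock: 11.45
tcp_pos: [0.4897, -0.0464, 0.1949]
orientation: [2.225, -2.217, -0.001]
contact_force: [0.5, 0.2, 0.9]
grip_width: 0.0853
gripper_force: 0.0
```

```bash
python3 go.py .49 -.0465 .135 180
```

```text
t 11.45 tcp [ 0.49  -0.046  0.195] alpha -179.8 tilt 0.03 F [0.48  0.178 0.852] w 0.0853 gf 0.0 q [-1.033  0.633  1.419  2.073 -0.721  1.086 -2.398]
[0.49, -0.0465, 0.135, 180.0] -> [ 0.    -0.002  0.299] turn 0.002
```

Call:
play_rows(commands=[[[-1,0,0,0.1,0],[-1,0,0,0.2,0],[-1,0,0,0.3,0],[-1,0,0,0.3,0],[-1,0,0,0.3,0],[1,0,0,0.3,0],[1,0,0,0.3,0],[1,0,0,0.3,0],[1,0,0,0.3,0],[1,0,0,0.3,0],[1,0,0,0.3,0],[1,0,0,0.3,0]]], grip_force=45)

```text
clock: 12.45
tcp_pos: [0.4895, -0.0461, 0.1352]
orientation: [-2.222, 2.221, 0.002]
contact_force: [-3.3, 2.3, 6.3]
grip_width: 0.0145
gripper_force: 43.8
```

Call:
play_rows(commands=[[[1,0,0,-0.1,0],[1,0,0,-0.25,0],[1,0,0,-0.4,0],[1,0,0,-0.55,0],[1,0,0,-0.6,-0.08],[1,0,0,-0.6,-0.16],[1,0,0,-0.6,-0.24],[1,0,0,-0.6,-0.32],[1,0,0,-0.6,-0.4],[1,0,0,-0.6,-0.48],[1,0,0,-0.6,-0.56],[1,0,0,-0.6,-0.64]]])

```text
clock: 13.45
tcp_pos: [0.4895, -0.0463, 0.2549]
orientation: [-3.017, 0.874, 0.0]
contact_force: [-0.1, -0.4, -3.2]
grip_width: 0.0144
gripper_force: 44.5
```

```bash
python3 go.py .5 .0 .26 0; python3 - <<'E'
from h import *
t=viewer.grab_frame("top");s=viewer.grab_frame("side")
cv2.imwrite("pics/m3.png",np.hstack([t["pixels"][150:270,180:300].repeat(3,0).repeat(3,1),s["pixels"][130:250,210:330].repeat(3,0).repeat(3,1)])[:,:,::-1])
for p in(s,t):
    for d in viewer.trace(p,"stem_mid"): print(round(d["score"],2),np.round(d["rect"]))
E
```

```text
t 13.45 tcp [ 0.489 -0.046  0.255] alpha -122.33 tilt 0.02 F [-0.058 -0.366 -3.189] w 0.0144 gf 44.5 q [-1.014  0.275  1.188  2.004 -0.295  1.052 -1.825]
[0.5, 0.0, 0.26, 0.0] -> [-0.079 -0.224 -0.026] turn -1.359
0.93 [278. 407. 329. 420.]
0.88 [268. 156. 318. 210.]
0.29 [250. 215. 289. 290.]
0.83 [408. 186. 431. 252.]
0.59 [246. 174. 270. 200.]
```

View pics/m3.png

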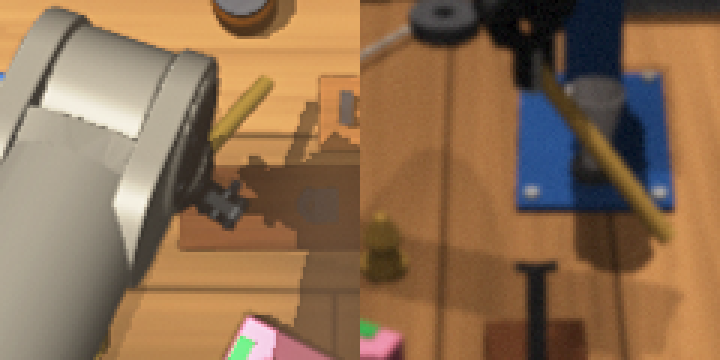

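Call:
play_rows(commands=[[[1,0,0,0,-0.08],[1,0,0,0,-0.16],[1,0,0,0,-0.24],[1,0,0,0,-0.32],[1,0,0,0,-0.4],[1,0,0,0,-0.48],[1,0,0,0,-0.56],[1,0,0,0,-0.64],[1,0,0,0,-0.72],[1,0,0,0,-0.8],[1,0,0,0,-0.88],[1,0,0,0,-0.95]]])

```text
clock: 14.65
tcp_pos: [0.4897, -0.0466, 0.2546]
orientation: [2.812, 1.401, -0.002]
contact_force: [-0.1, -0.1, -2.9]
grip_width: 0.0147
gripper_force: 44.5
```

```bash
python3 go.py .547 .09 .25 -2
```

```text
t 14.65 tcp [ 0.49  -0.047  0.255] alpha -37.05 tilt 0.07 F [-0.098 -0.106 -2.868] w 0.0147 gf 44.5 q [-0.767  0.181  0.844  1.995 -0.156  1.032 -0.497]
[0.547, 0.09, 0.25, -2.0] -> [ 0.718 -0.183  0.022] turn -0.389
```

Call:
play_rows(commands=[[[1,0.1,0,0,-0.08],[1,0.25,-0.05,0,-0.16],[1,0.4,-0.1,0,-0.24],[1,0.55,-0.15,0,-0.32],[1,0.718,-0.183,0.02,-0.389],[1,0.718,-0.183,0.02,-0.389],[1,0.718,-0.183,0.02,-0.389]]])

```text
clock: 15.23
tcp_pos: [0.5476, 0.0923, 0.2499]
orientation: [-2.262, -2.18, 0.003]
contact_force: [-0.3, -0.7, -2.2]
grip_width: 0.0146
gripper_force: 44.5
```

```bash
python3 go.py .547 .0955 .225 -2; python3 - <<'E'
from h import *
t=viewer.grab_frame("top");s=viewer.grab_frame("side")
cv2.imwrite("pics/m4.png",np.hstack([t["pixels"][140:240,90:220].repeat(3,0).repeat(3,1),s["pixels"][90:190,230:360].repeat(3,0).repeat(3,1)])[:,:,::-1])
for p in(s,t):
    for d in viewer.trace(p,"stem_mid"): print(round(d["score"],2),np.round(d["rect"]))
o=get_obs();g=np.array(o["tcp_pos"])+[0,0,.013]
u=np.array([.035,.999,-1])/2**.5
for p in(s,t): print(proj(p,[g+.16*u,g-.04*u,[.551,.2035,.1]]))
E
```

```text
t 15.23 tcp [0.548 0.092 0.25 ] alpha -2.13 tilt 0.13 F [-0.287 -0.729 -2.226] w 0.0146 gf 44.5 q [-0.805  0.3    0.652  1.856 -0.206  1.056 -0.109]
[0.547, 0.0955, 0.225, -2.0] -> [ 0.016 -0.003  0.124] turn -0.001
0.85 [276. 405. 330. 417.]
0.47 [286. 120. 292. 146.]
0.61 [408. 189. 431. 250.]
0.34 [250. 134. 273. 163.]
[[288.34630323 144.95267896]
 [290.41039966 121.02011441]
 [287.98399275 160.7673988 ]]
[[150.14849522 190.76126664]
 [190.76820398 184.07017374]
 [155.57779091 193.54747836]]
```

View pics/m4.png

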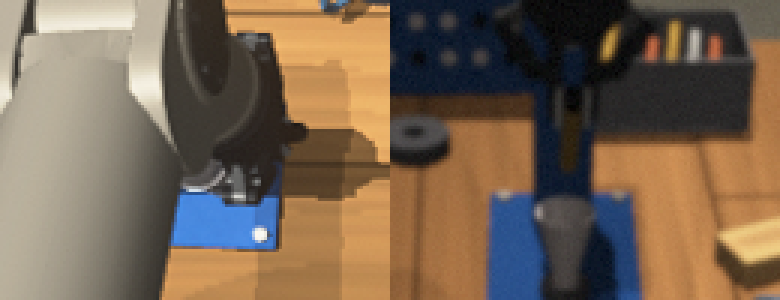

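Call:
play_rows(commands=[[[1,0.03,-0.003,0.1,0],[1,0.037,-0.003,0.2,0],[1,0.037,-0.003,0.27,0],[1,0.037,-0.003,0.3,0],[1,0.037,-0.003,0.325,0],[1,0.037,-0.003,0.325,0],[1,0.037,-0.003,0.325,0]]], grip_force=35)

```text
clock: 16.02
tcp_pos: [0.5475, 0.0971, 0.1867]
orientation: [2.264, 2.177, 0.001]
contact_force: [0.7, 0.3, -1.7]
grip_width: 0.0144
gripper_force: 44.5
```

```bash
python3 go.py .547 .0995 .185 -2 .548 .118 .188 -2 .549 .1315 .19 -2
```

```text
t 16.02 tcp [0.548 0.097 0.187] alpha -2.24 tilt 0.05 F [ 0.663  0.338 -1.71 ] w 0.0144 gf 44.5 q [-0.775  0.377  0.618  1.921 -0.27   0.926 -0.065]
[0.547, 0.0995, 0.185, -2.0] -> [ 0.012 -0.003  0.009] turn -0.003
[0.548, 0.118, 0.188, -2.0] -> [ 0.104 -0.002 -0.006] turn -0.003
[0.549, 0.1315, 0.19, -2.0] -> [ 0.172  0.001 -0.016] turn -0.003
```

Call:
play_rows(commands=[[[1,0.025,-0.002,0,0],[1,0.05,-0.002,0,0],[1,0.075,-0.002,0,0],[1,0.1,-0.002,0,0],[1,0.105,-0.002,0,0]]])

```text
clock: 16.43
tcp_pos: [0.5491, 0.1117, 0.1885]
orientation: [2.262, 2.17, -0.006]
contact_force: [-3.2, -20.6, 15.6]
grip_width: 0.0148
gripper_force: 46.5
```

Call:
play_rows(commands=[[[1,0.02,0,0,0],[1,0.04,0,0,0],[1,0.055,0,0,0],[1,0.055,0,0,0]]])

```text
clock: 16.77
tcp_pos: [0.5496, 0.1238, 0.1886]
orientation: [2.264, 2.17, -0.002]
contact_force: [-2.1, -10.7, 9.3]
grip_width: 0.0144
gripper_force: 45.1
```

```bash
python3 go.py .549 .1335 .188 -2; python3 - <<'E'
from h import *
t=viewer.grab_frame("top");s=viewer.grab_frame("side")
for p in(s,t):
    for d in viewer.trace(p,"stem_mid"): print(round(d["score"],2),np.round(d["rect"]))
cv2.imwrite("pics/m5.png",np.hstack([t["pixels"][140:240,90:220].repeat(3,0).repeat(3,1),s["pixels"][90:190,230:360].repeat(3,0).repeat(3,1)])[:,:,::-1])
E
```

```text
t 16.77 tcp [0.55  0.124 0.189] alpha -2.45 tilt 0.32 F [ -2.099 -10.655   9.273] w 0.0144 gf 45.1 q [-0.817  0.386  0.615  1.903 -0.267  0.934 -0.119]
[0.549, 0.1335, 0.188, -2.0] -> [ 0.048 -0.005  0.003] turn -0.005
0.63 [280. 404. 331. 416.]
0.59 [285. 137. 295. 165.]
0.7 [409. 191. 431. 254.]
```

Call:
play_rows(commands=[[[1,0.02,-0.005,0,0],[1,0.04,-0.005,0,0],[1,0.05,-0.005,0,0],[1,0.055,-0.005,0,0],[1,0.055,-0.005,0,0]]])

```text
clock: 17.38
tcp_pos: [0.5484, 0.1391, 0.1873]
orientation: [2.262, 2.176, 0.001]
contact_force: [-1.1, -5.9, 3.4]
grip_width: 0.0144
gripper_force: 43.0
```

```bash
python3 go.py .549 .1335 .188 -2; python3 - <<'E'
from h import *
s=viewer.grab_frame("side")
for p in(s,):
    for d in viewer.trace(p,"stem_mid"): print(round(d["score"],2),np.round(d["rect"]))
cv2.imwrite("pics/m5.png",s["pixels"][90:190,220:360].repeat(4,0).repeat(4,1)[:,:,::-1])
E
```

```text
t 17.38 tcp [0.548 0.139 0.187] alpha -2.23 tilt 0.15 F [-1.065 -5.869  3.397] w 0.0144 gf 43.0 q [-0.835  0.391  0.608  1.898 -0.272  0.933 -0.138]
[0.549, 0.1335, 0.188, -2.0] -> [-0.028  0.004 -0.003] turn -0.003
0.62 [280. 408. 326. 419.]
0.45 [285. 130. 293. 161.]
```

View pics/m5.png

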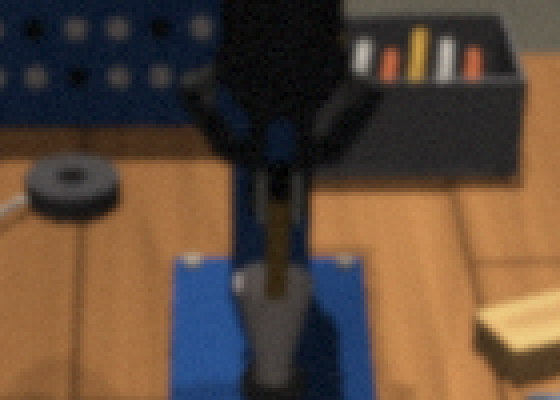

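Call:
play_rows(commands=[[[-1,0,0,0,0],[-1,0,0,0,0],[-1,0,0,0,0],[-1,0,0,0,0],[-1,0,0,0,0],[-1,-0.1,0,0,0],[-1,-0.3,0,0,0],[-1,-0.5,0,0,0],[-1,-0.65,0,0,0],[-1,-0.75,0,-0.1,0],[-1,-0.75,0,-0.2,0],[-1,-0.75,0,-0.2,0]]])

```text
clock: 18.48
tcp_pos: [0.5436, -0.0114, 0.2295]
orientation: [2.265, 2.172, 0.007]
contact_force: [0.7, -0.4, -0.1]
grip_width: 0.0855
gripper_force: 0.0
```

```bash
cat > st.py <<'E'
from h import *
np.set_printoptions(precision=1,suppress=True)
c=np.array([.551,.2035])
for n in("side","top"):
    p=viewer.grab_frame(n)
    for d in viewer.trace(p,"stem_mid"):
        b=np.array(d["rect"])
        if 120<b[0]<330 and b[3]<260: print(n,round(d["score"],2),np.round(b),"area",d["pixels"].sum())
    for h,th in((42,27),(46,25),(53,20),(60,15),(75,8),(90,0)):
        a=np.radians(th);T=np.array([-np.sin(a)*.035,-np.sin(a),np.cos(a)])
        f=np.r_[c,.1-h/1000]-(max(0,h*np.tan(a)-15.7 if th>15 else 0))/1000*np.array([-.035,-1,0])
        if th<=0 or n: print(th,"foot",proj(p,f)[0],"top",proj(p,f+.2*T)[0],"black",proj(p,f+.172*T)[0])
E
python3 st.py; python3 go.py .5 .04 .25 88
```

```text
side 0.69 [285. 133. 295. 167.] area 170
27 foot [287.7 172.6] top [289.4 130.9] black [289.2 137.4]
25 foot [287.7 173.8] top [289.4 130.1] black [289.1 136.9]
20 foot [287.7 176.3] top [289.3 127.7] black [289.  135.2]
15 foot [287.7 179.1] top [289.1 126. ] black [288.9 134.1]
8 foot [287.6 183.5] top [288.9 125.3] black [288.7 134.1]
0 foot [287.5 187.9] top [288.6 125. ] black [288.4 134.4]
27 foot [158.3 195.6] top [172.3 187. ] black [170.1 188.4]
25 foot [158.7 195.7] top [169.9 186.9] black [168.1 188.4]
20 foot [160.2 196.1] top [164.2 186.7] black [163.6 188.3]
15 foot [162.2 196.5] top [159.1 186.6] black [159.6 188.2]
8 foot [163.7 197.2] top [150.8 186.9] black [152.9 188.6]
0 foot [165.2 197.8] top [141.4 187.2] black [145.3 189. ]
t 18.68 tcp [ 0.541 -0.008  0.225] alpha -2.08 tilt 0.07 F [-0.931 -0.16  -0.054] w 0.0856 gf 0.0 q [-0.642  0.305  0.668  1.916 -0.224  0.996  0.091]
[0.5, 0.04, 0.25, 88.0] -> [ 0.234 -0.215 -0.123] turn -1.001
```

```bash
cat > br.py <<'E'
from h import *
for n,b in(("side",(270,110,310,200)),("top",(120,170,210,215))):
    p=viewer.grab_frame(n); im=p["pixels"][b[1]:b[3],b[0]:b[2]]
    h=cv2.cvtColor(im,cv2.COLOR_RGB2HSV).astype(int)
    m=(h[...,0]>15)&(h[...,0]<35)&(h[...,1]>90)&(h[...,2]>40)
    print(n)
    st=2 
    for r_ in range(0,m.shape[0],st): print(b[1]+r_,"".join("#" if q else "." if v>70 else "b" for q,v in zip(m[r_],h[r_,:,2])))
E
python3 br.py
```

```text
side
110 bbbbbbbbbbbbbbbbbbbbbbbbbbbbbbbbbbbbbb..
112 bbbbbbbbbbbbbbbbbbbbbbbbbbbbbbbbbbbbbbbb
114 bbbbbbbbbbbbbbbbbbbbbbbbbbbbbbbbbbbbbbbb
116 bbbbbbbbbbbbbbbbbbbbbbbbbbbbbbbbbbbbbbbb
118 bbbbbbbbbbbbbbbbbbbbbbbbbbbbbbbbbbbbbbbb
120 bbbbbbbbbbbbbbbbbbbbbbbbbbbbbbbbbbbbbbbb
122 bbbbbbbbbbbbbbbbbbbbbbbbbbbbbbbbbbbbbbbb
124 ...bbbbbbbbbbbbbbbbbbbbbbbbbbbbbbbbbbbbb
126 .bbbbbbbbbbbbbbbbbbbbbbbbbbbbbbbbbbbbbbb
128 bbbbbbbbbbbbbbbbbbbbbbbbbbbbbbbbbbbbbbbb
130 b#bbbbbbbbbbbbbbbbbbbbbbbbbbbbbbbbbbbbbb
132 bbbbbbbbbbbbbbbbbbbbbbbbbbbbbbbbbbbbbbbb
134 bbbbbbbbbbbbbbbbbbbbbbbbbbbbbbbbbbbbbbbb
136 bbbbbbbbbbbbbbbbbbbbbbbbbbbbb.....bbbbbb
138 bbb.....bbbbbbbbbbbbbbbbbbb............b
140 bb......bbbbbbbbbb#bbbbbbbb.............
142 b.......bbbbbbbbb######bbbb.............
144 b.......bbbbbbbbb#####bbbbb.............
146 b.......bbbbbbbbbb####bbbbb.............
148 b.......bbbbbbbbbb####bbbbb.............
150 b.......bbbbbbbbb#####bbbbb.............
152 b.......bbbbbbbbb#####bbbbb.............
154 bb......bbbbbbbbb#####bbbbb............b
156 .........bbbb...b#####bbbbb............b
158 ...........
[... 2418 characters left out ...]
...................................
202 bbbb......................................................................................
204 bbbb......................................................................................
206 .........................................................................................b
208 .........................................................................................b
210 ........................................................................................b.
212 .......................................................................................bb.
214 ......................................................................................bb..
```

Call:
play_rows(commands=[[[-1,0,0,0,-0.08],[-1,0,0,0,-0.16],[-1,0,0,0,-0.24],[-1,0,0,0,-0.32],[-1,0,0,0,-0.4],[-1,0,0,0,-0.48],[-1,0,0,0,-0.56],[-1,0,0,0,-0.64],[-1,0,0,0,-0.72],[-1,0,0,0.05,-0.8],[-1,0,0,0.1,-0.88],[-1,0,0,0.2,-0.95]]])

```text
clock: 19.78
tcp_pos: [0.5427, -0.0087, 0.1865]
orientation: [0.171, 3.135, 0.001]
contact_force: [-0.1, -0.5, -0.0]
grip_width: 0.0853
gripper_force: 0.0
```

```bash
python3 go.py .546 .04 .17 88 .547 .09 .17 88
```

```text
t 19.78 tcp [ 0.543 -0.009  0.186] alpha 83.74 tilt 0.14 F [-0.105 -0.456 -0.002] w 0.0853 gf 0.0 q [-0.393  0.319  0.361  1.94  -0.142  0.904  1.501]
[0.546, 0.04, 0.17, 88.0] -> [0.01  0.244 0.083] turn -0.047
[0.547, 0.09, 0.17, 88.0] -> [0.032 0.493 0.083] turn -0.047
```

Call:
play_rows(commands=[[[-1,0.01,0.1,0.083,-0.047],[-1,0.015,0.2,0.083,-0.047],[-1,0.02,0.25,0.083,-0.047],[-1,0.02,0.29,0.083,-0.047],[-1,0.025,0.33,0.083,-0.047],[-1,0.03,0.37,0.083,-0.047],[-1,0.03,0.41,0.083,-0.047],[-1,0.032,0.45,0.083,-0.047],[-1,0.032,0.49,0.083,-0.047],[-1,0.032,0.49,0.083,-0.047]]])

```text
clock: 20.62
tcp_pos: [0.5469, 0.0911, 0.1696]
orientation: [0.063, 3.141, 0.002]
contact_force: [0.2, -0.3, -0.0]
grip_width: 0.0852
gripper_force: 0.0
```

```bash
python3 go.py .549 .125 .17 88; python3 br.py | sed -n 10,32p
```

```text
t 20.62 tcp [0.547 0.091 0.17 ] alpha 87.69 tilt 0.06 F [ 0.207 -0.306 -0.03 ] w 0.0852 gf 0.0 q [-0.524  0.357  0.307  1.925 -0.139  0.879  1.385]
[0.549, 0.125, 0.17, 88.0] -> [-0.004  0.17  -0.002] turn -0.003
126 ..b...bbbbbbbbbbbbbbbbbbbbbbbbbbbbbbbbbb
128 .......bbbbbbbbbbbbbbbbbbbbbbbbbbbbbbbbb
130 ........bbbbbbbbbbbbbbbbbbbbbbbbbbbbbbbb
132 ........bbbbbbbbbbbbbbbbbbbbbbbbbbbbbbbb
134 ........bbbbbbbbbbbbbbbbbbbbbbbbbbbbbbbb
136 ........bbbbbbbbbbbbbbbbbbbbb...........
138 ........bbbbbbbbbbbbbbbbbbb.............
140 ........bbbbbbbbbbbbbbbbbbb.............
142 ........bbbbbbbbbbbbbbbbbbb.............
144 ........bbbbbbbbbbbbbbbbbbb.............
146 ........bbbbbbbbbbbbbbbbbbb.............
148 ........bbbbbbbbbbbbbbbbbbb.............
150 ........bbbbbbbbbbbbbbbbbbb.............
152 ........bbbbbbbbbbbbbbbbbbb.............
154 ........bbbbbbbbbbbbbbbbbbb.............
156 ........bbbbbb.bbbbbbbbbbbb.............
158 ................bbbbbbbbbbb.............
160 ................bbbbbbbbbbb.............
162 ................bbbbbbbbb...............
164 .........bb......bbbbbbb..bbb...........
166 .........bbbbb.......bbbbbbbbb..........
168 ..........bbbbb.......bbbbbbbbbb........
170 ...........bbbb......bbbbbbbbbbbb.......
```

Call:
play_rows(commands=[[[-1,0,0.03,0,0],[-1,0,0.06,0,0],[-1,0,0.09,0,0],[-1,0,0.12,0,0],[-1,0,0.15,0,0],[-1,0,0.17,0,0],[-1,0,0.17,0,0]]])

```text
clock: 21.3
tcp_pos: [0.5481, 0.1243, 0.1695]
orientation: [0.064, 3.141, 0.001]
contact_force: [0.5, 0.5, 0.7]
grip_width: 0.0854
gripper_force: 0.0
```

Call:
play_rows(commands=[[[-1,0,-0.1,0,0],[-1,0,-0.3,0,0],[-1,0,-0.5,0,0],[-1,0,-0.7,0,0],[-1,0,-0.8,-0.1,0],[-1,0,-0.8,-0.1,0]]])

```text
clock: 21.8
tcp_pos: [0.542, -0.0442, 0.1922]
orientation: [0.082, 3.137, -0.004]
contact_force: [0.1, -0.4, 1.0]
grip_width: 0.0857
gripper_force: 0.0
```

```bash
python3 go.py .549 .125 .17 88; python3 st.py; python3 br.py | sed -n 5,32p
```

```text
t 21.8 tcp [ 0.542 -0.044  0.192] alpha 87.02 tilt 0.26 F [ 0.074 -0.39   1.034] w 0.0857 gf 0.0 q [-0.332  0.313  0.364  1.934 -0.136  0.915  1.617]
[0.549, 0.125, 0.17, 88.0] -> [0.009 0.847 0.109] turn -0.011
27 foot [287.7 172.6] top [289.4 130.9] black [289.2 137.4]
25 foot [287.7 173.8] top [289.4 130.1] black [289.1 136.9]
20 foot [287.7 176.3] top [289.3 127.7] black [289.  135.2]
15 foot [287.7 179.1] top [289.1 126. ] black [288.9 134.1]
8 foot [287.6 183.5] top [288.9 125.3] black [288.7 134.1]
0 foot [287.5 187.9] top [288.6 125. ] black [288.4 134.4]
top 0.65 [135. 186. 164. 197.] area 167
27 foot [158.3 195.6] top [172.3 187. ] black [170.1 188.4]
25 foot [158.7 195.7] top [169.9 186.9] black [168.1 188.4]
20 foot [160.2 196.1] top [164.2 186.7] black [163.6 188.3]
15 foot [162.2 196.5] top [159.1 186.6] black [159.6 188.2]
8 foot [163.7 197.2] top [150.8 186.9] black [152.9 188.6]
0 foot [165.2 197.8] top [141.4 187.2] black [145.3 189. ]
116 bbbbbbbbbbbbbbbbbbb....b...bbbbbbbbbbbbb
118 bbbbbbbbbbbbbbbbbbbbbbbbbbbbbbbbbbbbbbbb
120 bbbbbbbbbbbbbbbbbbbbbbbbbbbbbbbbbbbbbb
[... 427 characters left out ...]
bbbbbbbbbbbbbb...........
142 ........bbbbbbbbbbbbbbbbbbbbbb..........
144 ........bbbbbbbbbbbbbbbbbbbbbb..........
146 ........bbbbbbbbbbbbbbbbbbbbbb..........
148 ........bbbbbbbbbbbbbbbbbbbbb...........
150 ........bbbbbbbbbbbbbbbbbbbbb...........
152 ........bbbbbbbbbbbbbbbbbbbbb...........
154 ........bbbbbbbbbbbbbbbbbbbbb...........
156 .........bbbbbbbbbbbbbbbbbbbb...........
158 .............bbbbbbbbbbbbbbbb...........
160 .............bbbbbbbbbbbbbbbb...........
162 ..............bbbbbbbbbbbbbbb...........
164 .........bb....bbbbbbbbbbbbbb...........
166 .........bbbb.bbbbbbbbbbbbbbbb..........
168 ..........bbbbbbbbbbbbbbbbbbbbbb........
170 ...........bbbbbbbbbbbbbbbbbbbbbb.......
```

```bash
python3 go.py .48 -.19 .22 10 .4047 -.335 .22 -10.6
```

```text
t 22.1 tcp [ 0.541 -0.035  0.189] alpha 87.72 tilt 0.07 F [0.725 0.056 0.042] w 0.0858 gf 0.0 q [-0.339  0.317  0.355  1.937 -0.138  0.913  1.615]
[0.48, -0.19, 0.22, 10.0] -> [ 0.275 -0.785 -0.156] turn 0.864
[0.4047, -0.335, 0.22, -10.6] -> [ 0.622 -1.524 -0.156] turn 1.092
```

Call:
play_rows(commands=[[[1,0,-0.15,-0.1,0.08],[1,0.05,-0.3,-0.156,0.16],[1,0.1,-0.45,-0.156,0.24],[1,0.15,-0.6,-0.156,0.32],[1,0.25,-0.7,-0.156,0.4],[1,0.275,-0.785,-0.156,0.48],[1,0.3,-0.85,-0.156,0.56],[1,0.35,-0.9,-0.156,0.64],[1,0.4,-0.99,-0.156,0.72],[1,0.45,-0.99,-0.156,0.8],[1,0.45,-0.99,-0.156,0.88],[1,0.45,-0.99,-0.156,0.95]]])

```text
clock: 23.1
tcp_pos: [0.4426, -0.2302, 0.2202]
orientation: [-2.186, -2.255, 0.0]
contact_force: [-0.4, -0.0, 0.4]
grip_width: 0.0001
gripper_force: 0.0
```

```bash
python3 go.py .4047 -.335 .2 -10.6 .4047 -.335 .125 -10.6;  python3 st.py|grep -E "side|top|^0"; python3 br.py | sed -n 3,32p
```

```text
t 23.1 tcp [ 0.443 -0.23   0.22 ] alpha 1.76 tilt 0.06 F [-0.383 -0.034  0.425] w 0.0001 gf 0.0 q [-0.284  0.238  0.754  2.017 -0.199  0.96   0.601]
[0.4047, -0.335, 0.2, -10.6] -> [-0.518 -0.206  0.101] turn 0.137
[0.4047, -0.335, 0.125, -10.6] -> [-0.518 -0.205  0.476] turn 0.137
side 0.63 [281. 121. 293. 163.] area 324
27 foot [287.7 172.6] top [289.4 130.9] black [289.2 137.4]
25 foot [287.7 173.8] top [289.4 130.1] black [289.1 136.9]
20 foot [287.7 176.3] top [289.3 127.7] black [289.  135.2]
15 foot [287.7 179.1] top [289.1 126. ] black [288.9 134.1]
8 foot [287.6 183.5] top [288.9 125.3] black [288.7 134.1]
0 foot [287.5 187.9] top [288.6 125. ] black [288.4 134.4]
top 0.55 [131. 186. 162. 200.] area 141
27 foot [158.3 195.6] top [172.3 187. ] black [170.1 188.4]
25 foot [158.7 195.7] top [169.9 186.9] black [168.1 188.4]
20 foot [160.2 196.1] top [164.2 186.7] black [163.6 188.3]
15 foot [162.2 196.5] top [159.1 186.6] black [159.6 188.2]
8 foot [163.7 197.2] top [150.8 186.9] black [152.9 188.6]
0 foot [165.2 197.8] top [141.4 187.2] black [145.3 189. ]
112 bbbbbbbbbbbbbbbb
[... 629 characters left out ...]
b#####bbbbbb.............
142 ........bbbbbbbb####bbbbbbb.............
144 ........bbbbbbbb#####bbbbbb.............
146 ........bbbbbbbb#####bbbbbb.............
148 ........bbbbbbbb#####bbbbbb.............
150 ........bbbbbbb######bbbbbb.............
152 ........bbbbbbbb####bbbbbbb.............
154 ........bbbbbbbb#####bbbbbb.............
156 ........bbbb...b#####bbbbbb.............
158 ................#####....b..............
160 ................#####.....b.............
162 ................#####...................
164 .........bb.....####.......bb...........
166 ..........bbb............bbbbb..........
168 ..........bbbb........bbbbbbbbb.........
170 ...........bbb.......bbbbbbbbbbbb.......
```

```bash
cat > fit.py <<'E'
from h import *
c=np.array([.551,.2035]); np.set_printoptions(precision=1,suppress=True)
P={n:viewer.grab_frame(n) for n in("side","top")}
def pts(p,h,th,s):
    a=np.radians(th);T=np.array([.035*np.sin(a),np.sin(a),np.cos(a)])
    X=np.r_[c,.1-h/1000]+s*T; o=np.linalg.inv(p["world_to_cam"])[:3,3]; d=o-X; d-=T*(d@T); d/=np.linalg.norm(d)
    return proj(p,X+.008*d)[0]
for h,th in((90,0),(90,4.7),(90,-4.7),(80,0),(80,6),(70,0),(70,10)):
    print(h,th,[(n,pts(p,h,th,.172),pts(p,h,th,.2)) for n,p in P.items()])
for n,p in P.items():
    A=pts(p,90,0,.11 if n=="side" else .09);B=pts(p,90,0,.172); L=np.linalg.norm(B-A); k=np.arange(-4,L+16,1)
    q=A+np.outer(k,(B-A)/L); nrm=np.array([-(B-A)[1],(B-A)[0]])/L
    print(n,"from",A,"dir",(B-A)/L)
    for i in range(0,len(k)):
        row=[]
        for w in (-6,-4,-2,0,2,4,6):
            x,y=q[i]+w*nrm; v=cv2.getRectSubPix(p["pixels"],(1,1),(float(x),float(y)))[0,0].astype(int); row.append("%3d/%3d"%(v[0],v[0]-v[2]))
        if k[i]>L-14: print(q[i],row)
E
python3 fit.py
```

```text
90 0 [('side', array([288.4, 135.8]), array([288.6, 126.3])), ('top', array([148.1, 190.2]), array([144.3, 188.5]))]
90 4.7 [('side', array([288.3, 133.3]), array([288.5, 123.5])), ('top', array([142.7, 189.8]), array([137.9, 188. ]))]
90 -4.7 [('side', array([288.5, 138.7]), array([288.7, 129.6])), ('top', array([153.5, 190.8]), array([150.8, 189.2]))]
80 0 [('side', array([288.5, 132.4]), array([288.7, 122.9])), ('top', array([146.8, 189.6]), array([142.9, 187.9]))]
80 6 [('side', array([288.4, 129.3]), array([288.5, 119.4])), ('top', array([139.9, 189.1]), array([134.6, 187.3]))]
70 0 [('side', array([288.5, 129. ]), array([288.7, 119.5])), ('top', array([145.4, 189. ]), array([141.5, 187.2]))]
70 10 [('side', array([288.3, 124.3]), array([288.5, 114.2])), ('top', array([133.9, 188.2]), array([127.8, 186.4]))]
side from [288.1 155.9] dir [ 0. -1.]
[288.2 148.9] [' 17/-30', ' 36/ -3', ' 65/ 41', ' 70/ 44', ' 49/ 14', ' 16/-27', ' 17/-28']
[288.2 147.9] [' 18/-31', ' 35/ -3', ' 66/ 40', ' 69/ 44', ' 45/ 14', ' 21/-24', ' 16/-30']
[288.2 146.9] [' 17/-29', ' 33/ -6', ' 61/ 39', ' 68/
[... 4622 characters left out ...]
 ' 33/  6', ' 39/ -3', ' 40/-34', ' 41/-32', ' 43/-31']
[139.9 186.5] [' 36/-14', ' 35/  7', ' 34/  6', ' 38/-11', ' 41/-33', ' 42/-32', ' 42/-31']
[139.  186.1] [' 35/-11', ' 34/  6', ' 35/  8', ' 38/-18', ' 40/-34', ' 42/-33', ' 41/-30']
[138.1 185.7] [' 35/-10', ' 35/  6', ' 35/  6', ' 37/-12', ' 41/-35', ' 40/-34', ' 42/-26']
[137.2 185.3] [' 34/ -7', ' 35/  6', ' 34/  6', ' 38/-18', ' 40/-35', ' 41/-32', ' 43/-37']
[136.2 184.9] [' 36/ -3', ' 34/  5', ' 41/  5', ' 52/ -9', ' 51/-14', ' 41/-31', ' 50/-68']
[135.3 184.5] [' 34/ -4', ' 35/  6', ' 55/  4', ' 61/  2', ' 59/  1', ' 48/-19', ' 57/-99']
[134.4 184.1] [' 36/-25', ' 48/  4', ' 62/  4', ' 62/  4', ' 61/  5', ' 55/ -5', ' 59/-106']
```

```bash
cat > rim.py <<'E'
from h import *
np.set_printoptions(precision=1,suppress=True)
s=viewer.grab_frame("side");t=viewer.grab_frame("top")
for nm,y in(("near in",.2035-.0245),("near out",.2035-.0285),("far in",.2035+.0245),("far out",.2035+.0285)): print(nm,proj(s,[.551,y,.1])[0],proj(t,[.551,y,.1])[0])
for nm,x in(("x- out",.5225),("x- in",.5265),("x+ in",.5755),("x+ out",.5795)): print(nm,proj(s,[x,.2035,.1])[0],proj(t,[x,.2035,.1])[0])
for c in (284,288,291,293): print("side col",c,[(r,int(s["pixels"][r,c,0]),int(s["pixels"][r,c,0])-int(s["pixels"][r,c,2])) for r in range(152,172)])
for r_ in (160,162): print("side row",r_,[(c,int(s["pixels"][r_,c,0])) for c in list(range(273,282))+list(range(294,303))])
for r_ in (193,195): print("top row",r_,[(c,int(t["pixels"][r_,c,0])) for c in list(range(140,150))+list(range(161,172))])
for c in (155,157): print("top col",c,[(r,int(t["pixels"][r,c,0])) for r in list(range(180,189))+list(range(198,208))])
E
python3 rim.py
```

```text
near in [288.5 165.3] [164.4 193.6]
near out [288.5 166. ] [165.8 193.6]
far in [287.5 156.4] [146.8 193.5]
far out [287.4 155.6] [145.4 193.5]
x- out [277.7 160.9] [155.1 203.7]
x- in [279.2 160.9] [155.2 202.3]
x+ in [296.8 160.6] [155.9 184.8]
x+ out [298.2 160.6] [156.  183.4]
side col 284 [(152, 31, -11), (153, 36, -10), (154, 34, -8), (155, 53, 0), (156, 71, 6), (157, 85, 12), (158, 88, 15), (159, 84, 16), (160, 84, 14), (161, 90, 16), (162, 89, 14), (163, 90, 14), (164, 91, 13), (165, 83, 9), (166, 77, 8), (167, 71, 7), (168, 71, 8), (169, 67, 9), (170, 70, 8), (171, 71, 10)]
side col 288 [(152, 72, 49), (153, 68, 43), (154, 67, 46), (155, 64, 47), (156, 73, 47), (157, 69, 46), (158, 77, 47), (159, 68, 45), (160, 69, 45), (161, 71, 47), (162, 73, 48), (163, 74, 45), (164, 76, 35), (165, 85, 19), (166, 84, 10), (167, 78, 10), (168, 73, 7), (169, 77, 9), (170, 80, 10), (171, 79, 8)]
side col 291 [(152, 29, -4), (153, 32, -8), (154, 37, -1), (155, 49, 6), (156, 62, 11), (157, 75, 17), (158, 75, 17), (159, 76, 16), (160, 76, 18), (161, 76, 16), (162, 72, 15), (163, 77, 15), (164, 
[... 1087 characters left out ...]
)]
top row 195 [(140, 44), (141, 42), (142, 44), (143, 42), (144, 40), (145, 63), (146, 108), (147, 114), (148, 80), (149, 81), (161, 76), (162, 73), (163, 81), (164, 120), (165, 135), (166, 70), (167, 72), (168, 64), (169, 57), (170, 59), (171, 56)]
top col 155 [(180, 61), (181, 43), (182, 41), (183, 70), (184, 108), (185, 86), (186, 84), (187, 85), (188, 83), (198, 88), (199, 83), (200, 83), (201, 85), (202, 150), (203, 204), (204, 41), (205, 68), (206, 71), (207, 72)]
top col 157 [(180, 61), (181, 44), (182, 43), (183, 70), (184, 115), (185, 96), (186, 82), (187, 84), (188, 83), (198, 82), (199, 82), (200, 80), (201, 94), (202, 143), (203, 156), (204, 46), (205, 70), (206, 72), (207, 73)]
```

Call:
play_rows(commands=[[[1,-0.15,-0.06,0,0.05],[1,-0.3,-0.12,0,0.1],[1,-0.45,-0.18,0,0.137],[1,-0.52,-0.206,0,0.137],[1,-0.52,-0.206,0.1,0.137],[1,-0.52,-0.206,0.2,0.137],[1,-0.52,-0.206,0.35,0.137],[1,-0.52,-0.206,0.48,0.137],[1,-0.52,-0.206,0.48,0.137]]])

```text
clock: 24.35
tcp_pos: [0.4032, -0.3344, 0.1207]
orientation: [-2.405, -2.01, 0.004]
contact_force: [-0.4, 0.6, -0.4]
grip_width: 0.0002
gripper_force: 0.0
```

```bash
python3 go.py .4104 -.3046 .125 -10.6 .4176 -.2664 .122 -10.6
```

```text
t 24.35 tcp [ 0.403 -0.334  0.121] alpha -10.22 tilt 0.44 F [-0.394  0.558 -0.417] w 0.0002 gf 0.0 q [ 0.011  0.46   0.718  2.046 -0.421  0.792  0.805]
[0.4104, -0.3046, 0.125, -10.6] -> [ 0.153  0.009 -0.021] turn 0.004
[0.4176, -0.2664, 0.122, -10.6] -> [ 0.347  0.01  -0.006] turn 0.004
```

Call:
play_rows(commands=[[[1,0.06,0.008,0,0.004],[1,0.12,0.008,0,0.004],[1,0.17,0.008,0,0.004],[1,0.21,0.008,0,0.004],[1,0.25,0.01,0,0.004],[1,0.28,0.01,0,0.004],[1,0.31,0.01,0,0.004],[1,0.34,0.01,0,0.004],[1,0.34,0.01,0,0.004]]])

```text
clock: 25.1
tcp_pos: [0.4199, -0.2692, 0.1247]
orientation: [2.417, 2.007, -0.0]
contact_force: [-0.5, -3.3, -0.4]
grip_width: 0.0
gripper_force: 1.6
```

```bash
python3 go.py .4176 -.2664 .122 -10.6; python3 - <<'E'
from h import *
np.set_printoptions(precision=1,suppress=True)
p=viewer.grab_frame("side")
for a in (0,.2,.3,.4,.5): print(a,proj(p,np.array([.4148,-.2811,.055])+[.184*.095*np.sin(a),.983*.095*np.sin(a),.095*np.cos(a)])[0])
for d in viewer.trace(p,"jog_knob"): print(round(d["score"],2),np.round(d["rect"]))
E
```

```text
t 25.1 tcp [ 0.42  -0.269  0.125] alpha -10.58 tilt 0.0 F [-0.514 -3.334 -0.441] w 0.0 gf 1.6 q [-0.147  0.41   0.739  2.105 -0.398  0.766  0.659]
[0.4176, -0.2664, 0.122, -10.6] -> [ 0.012 -0.014  0.013] turn 0.0
0 [233.2 263.1]
0.2 [235.3 257.8]
0.3 [236.2 255.7]
0.4 [237.2 254.2]
0.5 [238.1 253.1]
0.85 [138. 272. 159. 315.]
0.57 [186. 209. 202. 245.]
```

Call:
play_rows(commands=[[[1,0,0,0,0],[1,0,0,0,0],[1,0,0,0,0],[1,0,0,0,0],[1,0,0,0,0],[1,0,0,0,0],[1,0,0,0,0],[1,0,0,0,0],[1,0,0,0,0],[1,0,0,0,0],[1,0,0,0,0],[1,0,0,0,0]]])

```text
clock: 26.2
tcp_pos: [0.4197, -0.2699, 0.1247]
orientation: [2.417, 2.006, 0.0]
contact_force: [0.0, -2.5, 1.7]
grip_width: 0.0001
gripper_force: 1.2
```

Call:
play_rows(commands=[[[1,-0.05,0,0,0],[1,-0.1,0,0,0],[1,-0.15,0,0,0],[1,-0.2,0,0,0],[1,-0.26,0,0,0],[1,-0.34,0,0,0],[1,-0.42,0,0,0],[1,-0.45,0,-0.2,0],[1,-0.45,0,-0.4,0],[1,-0.45,0,-0.6,0],[1,-0.45,0,-0.6,0],[1,-0.45,0,-0.6,0]]])

```text
clock: 27.2
tcp_pos: [0.4037, -0.36, 0.2467]
orientation: [2.415, 2.003, 0.003]
contact_force: [-0.2, 0.5, -0.7]
grip_width: 0.0001
gripper_force: 0.0
```

```bash
python3 go.py; python3 - <<'E'
from h import *
for n in("side","top"):
    p=viewer.grab_frame(n)
    for t in("jog_knob","stem_mid"):
        for d in viewer.trace(p,t): print(n,t,round(d["score"],2),np.round(d["rect"]))
E
```

```text
t 27.2 tcp [ 0.404 -0.36   0.247] alpha -10.67 tilt 0.25 F [-0.2    0.471 -0.701] w 0.0001 gf 0.0 q [-0.065  0.307  0.842  1.903 -0.266  1.042  0.703]
side jog_knob 0.55 [227. 258. 238. 298.]
side jog_knob 0.55 [141. 271. 155. 318.]
side jog_knob 0.49 [192. 224. 201. 244.]
side stem_mid 0.92 [277. 406. 330. 416.]
top jog_knob 0.65 [285. 176. 354. 198.]
top jog_knob 0.55 [266. 275. 276. 286.]
top stem_mid 0.72 [132. 185. 165. 200.]
top stem_mid 0.48 [408. 187. 418. 208.]
```

```bash
python3 -c "
from bench import r
print(r.hand_in())"
```

```text
the job is handed in; nothing more can be done
None
```

I carried out every step and handed the job in at about 27 s, but no verdict came back: the stem stands released in the socket, about 87 mm deep (±2 mm) and leaning about 0.09 rad toward +y (limits 84 mm and 0.1 rad), the jog lever was held to green for over a second (a 2.5–3.3 N push; tilt not read directly) and then recentred, and I saw no sign that the jar, finial or mug were touched, though I did not re-measure them.

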